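# Lengthen the loading cradle by one hole and seat the rack

### The arm

A 6-joint arm with a two-finger parallel gripper is mounted at the origin on the work surface. World frame = base frame: x ahead of the robot, y to its left, z up, the work surface at z = 0. Lengths are in m, angles in rad, forces in N, time in s.
With the tool pointing down it reaches from about 0.3 to 0.875 m from the base axis. Payload 6.4 kg.
Tool frame: the origin (TCP) lies at the very end of the fingers, on their centre line; the grasp point (between the pads) lies 19 mm behind it; z points along the fingers, y is the line along which they close (so a half turn about z gives the same grasp; the last joint's range is limited). The gripper opens to 85 mm and grips with 20 to 120 N. Pads are 22 mm wide; open, the fingers measure 114 mm over their backs; the gripper's body (76 mm by 85 mm) begins 54 mm behind the grasp point. The pads swing forward as they close: fully open they stand 13 mm farther back than shut.
Start: joints at [-1.407, 0.181, 1.607, -0, 1.354, -0.206], TCP at [0.208, -0.536, 0.231] pointing down, gripper open.
Joint ranges: [-2.99, 2.99], [-0.89, 2.07], [0.3, 2.58], [-1.14, 4.28], [0, 2.63], [-3.12, 3.12]. Speed limits (rad/s): [2.57, 2.57, 3.01, 3.14, 3.14, 3.14].

### API

Orientations are given as a unit quaternion [w, x, y, z].
In Python, from bench import ctrl gives the robot as it stands.
- The arm moves only by the tool jog_arm, never from a script. Its argument "series" is a list that holds one entry, the list of rows, each a list of 7 numbers: the shift along the tool's x, y, z in mm, then the turn, a rotation vector about the tool's x, y, z in rad, then the finger opening in mm, from 0 to 85.4. In form: [[[tx, ty, tz, rx, ry, rz, gripper], ...]]. A call has exactly 10 rows; each row shifts and turns the commanded pose from where the row before left it, along the tool's axes as they then stand; what a row does not reach is not made up. A row lasts 1/10 s, in which the tool goes at most 50 mm and 8.59 degrees, less where a joint would pass 70% of its speed; a pose out of reach is approached as far as the arm can. A call with a gripper value outside its range is refused whole. The fingers move at their own pace and stop on an object; the grip force is fixed at half the most. Time passes only in rows, so rows that do not move let the fingers close, or fill a call up. It gives the time, the measured TCP pose, the force, the opening and the grip force at its end, in the units of the state.
- ctrl.get_obs(): the state, without advancing time (a new reading comes with each control period).
- ctrl.camera(name): name is "scene" or "top" or "wrist"; returns a dict with "frame" (384x512x3 uint8, blue, green, red), "z_map" (384x512 float32, m along the optical axis (not along the pixel's ray), 0 where there is no reading), "fx", "fy", "cx", "cy" (pixels), "xyz" and "rotation" of the camera in the world. Camera axes: x right, y down, z forward; pixel columns grow to the right and rows downward; lengths in m; the calibration is good to about 2 mm. A picture is of the moment at which its call begins.
- ctrl.hand_in(): hands the job in; it is judged then, once.
The state is a dict: "time_s": time; "q": joint angles; "dq": joint speeds; "joint_efforts": joint torques, N m; "eef_pos": TCP position; "eef_rot": TCP orientation; "wrist_force": force on the tool from outside, world axes, zero at the start; "torque": the same for the moment, N m; "opening": opening from 0.0 (shut) to 1.0 (fully open); "grasp_force": force on a finger pad.
Only numpy, scipy, OpenCV 4.12 (cv2) and the standard library are available. Lean on these libraries where they do the work, as an engineer would, in place of code of your own. Each camera call takes 0.05 s, during which the arm holds its last target. There are 200 camera calls.

### The job

Lengthen the blue loading cradle by one hole: press in its brass spring button and draw the sliding end outwards until the button pops out through the very next hole in the sleeve; feel for it and never strain the locked tube. Then lift the steel rack with white comb rods and set it down gently in the cradle, both end plates flat on the two blue seats. Leave everything else on the bench where it is.

Things in the scene. Friction and masses are not known exactly. Their poses are not given: they have to be found in the camera images.
- cradle: Cradle screwed to the bench: two blue end stands joined by a level square telescoping tube along the cradle's y, axis at z 50. Origin: on the bench under the tube, level with the spring button; z up. Fixed end at -y, sliding end at +y; the button looks to +x. Between the stands the bench under the tube is free. The inner tube (25 square) belongs to the fixed end.
- sleeve_top (a point): Middle of the top face of the silver sleeve over the first hole (y 0, z 65.5 at the start; it moves with the sliding end). The sleeve is 31 square outside, wall 2.5, z 34.5 to 65.5, reaching 106 to -y and 65 to +y of this point, where it joins the sliding stand. Its +x wall has three holes 13.6 wide (dark spots) in a row along y, the first holding the button at the start.
- sliding_end (a joint): Travel of the sliding end along the cradle's +y, m; starts at 0, button in the first hole. Next hole 33 to 51 mm on (differs between cradles, not known), another at 90. Getting the pressed button under the wall takes 5 to 10 N over the first 7 mm; then it stays down and the sleeve slides with 2 to 5 N until the button springs out and stops it (play 2 mm). Locked, it bears 15 N.
- button (a joint): How far the button is pressed in, m: 0 out and locking; 0.0055 flush with the sleeve (5 N), when its round head can slip under the wall as the sleeve is pushed; 0.008 riding under the wall. One way: pinch the sleeve with 25 to 40 N from above, one pad over the button, the other on the -x wall, which presses it flush and grips the sleeve; then slide along y.
- button_tip (a point): Top of the round brass button, 12 in diameter, 5.5 proud of the sleeve's +x wall when out, at z 50; it does not travel with the sleeve.
- sliding_cheek (a point): Sliding end stand: middle of its cheek's inner face at seat height z 72; it looks to -y, at cradle y 65 mm plus the joint value. Shaped as the fixed stand, mirrored.
- fixed_cheek (a point): Fixed end stand: middle of its cheek's inner face at seat height z 72, cradle y -112, looking to +y. Stands are 156 wide in x. The flat seat reaches 32 in from the cheek (4 thick, flared lip on top, highest point z 111); side tabs rise at both ends, inner faces at x -75 and +75, top z 90. The foot on the bench is 6 high and reaches 20 in.
- rack: The steel rack with six white comb rods, empty, loose on the bench, 0.5 to 0.8 kg: 206 long along its y axis, 140 wide in x, 132 high, the same either way round. Origin: centre of its underside, z up. Two upright steel end plates 3 thick at its y ends, joined by the comb rods and by a top carrying bar along y; 60 N of grip on the bar's middle carries it level.
- rack_bar (a point): Middle of the rack's top carrying bar: round steel, 12 in diameter, along the rack's y, 122 above its underside, free all round and 200 long between the end plates.
- black_rack: Shorter rack of black plastic with black rods, 160 x 140 x 132, a bystander. Origin: centre of underside.
- film_roll_a: Upright white film roll, 94 in diameter, 115 high, a bystander. Origin: centre of underside.
- film_roll_b: Upright white film roll, 80 in diameter, 135 high, a bystander. Origin: centre of underside.
- water_bottle: Water bottle with yellow cap, 64 in diameter, 205 high, a bystander. Origin: centre of underside.
- panel_box: Clear grey plastic box with lid, 146 x 96 x 45, a bystander. Origin: centre of underside.
- tape_roll: Red tape roll lying flat, 96 in diameter, 24 high, a bystander. Origin: centre of underside.
- screwdriver: Screwdriver with orange handle (26 thick), 200 long, lying on the bench, a bystander. Origin: under its middle.
Things that resemble listed ones, but are neither listed nor needed, are in the scene too. What is shaped like the rack but purple is not meant.

How it is judged:
On the way, in this order (a step that is already met when the one before it is completed fails the run):
1. the sliding end drawn out to the very next hole, 33 to 51 mm, with the button popped out through it (value of joint sliding_end between 0.031 and 0.053 m and value of joint button below 0.0015 m), for 0.3 s.
2. the rack lifted over the cradle's cheeks (height (world z) of rack above 0.09 m), for 0.1 s.
At the end, for the whole second after the job is handed in: Button out (pressed < 1.5 mm) in the next hole (drawn out 31 to 53 mm). Rack still and upright within 0.03 rad on both seats, underside 69 to 74.5 mm up, centre within 9 mm across and 20 mm along of the cradle's origin, long axis within 0.1 rad of the tube's (all of step 1 and z of rack in the frame of cradle between 0.069 and 0.0745 m and x of rack in the frame of cradle between -0.009 and 0.009 m and y of rack in the frame of cradle between -0.02 and 0.02 m and angle between rack's own z axis and vertical below 0.03 rad and angle between the y axis of rack and the y axis of cradle, either way round below 0.1 rad and linear speed of rack below 0.01 m/s); the robot touches nothing.
It fails at once if the locked button strained: more than 15 N between the button and the sleeve (contact force between button and sliding_end above 15 N).
It fails at once if the rack banged or forced: more than 35 N between the rack and the cradle (contact force between rack and cradle above 35 N).
It fails at once if a bystander moved by more than 15 mm (distance of any of black_rack, film_roll_a, film_roll_b, water_bottle, panel_box, tape_roll, screwdriver from where it was at the start of the episode above 0.015 m).
It also fails if it takes over 62 s, if anything falls off the work surface, if the arm or the gripper's body presses on something with over 40 N, if the wrist force passes 120 N, or if a joint passes its speed limit or range.

## Working session

There is one attempt and no reset: what is moved stays moved. The work goes in short steps, Python scripts to look and compute and a tool call to move; the robot and the scene stay as the last step left them, time stands still between calls to the robot, and variables do not carry over. Pictures are saved under pics/ and viewed, at most 10 in all, crops included, and the job is handed in when it is done.

Besides the shell and the picture viewer there is one more tool, called after "Call:" as a command line: name --argument value ..., lists and objects as JSON in quotes. jog_arm: Moves the arm, as the interface text tells. Its arguments: {"type":"object","properties":{"series":{"type":"array"}},"required":["series"]}

```bash
mkdir -p pics && cat > h.py <<'E'
import numpy as np, cv2
from bench import ctrl
from scipy.spatial.transform import Rotation as R
def Rm(r):
    r=np.array(r,float)
    return r if r.shape==(3,3) else R.from_quat(r[[1,2,3,0]]).as_matrix()
def snap(n):
    c=ctrl.camera(n); c['R']=Rm(c['rotation']); c['t']=np.array(c['xyz']); return c
def cloud(c):
    z=c['z_map']; v,u=np.mgrid[:z.shape[0],:z.shape[1]]
    P=np.stack([(u-c['cx'])/c['fx']*z,(v-c['cy'])/c['fy']*z,z],-1)@c['R'].T+c['t']
    P[z==0]=np.nan; return P
E
python3 - <<'E'
from h import *
import pickle
for n in('top','scene'):
    c=snap(n); pickle.dump(c,open(n+'.pkl','wb')); cv2.imwrite(f'pics/{n}0.png',cv2.resize(c['frame'],(800,600),interpolation=cv2.INTER_CUBIC)); print(n,c['t'],c['R'].round(3).tolist(),c['fx'])
print(ctrl.get_obs())
E
```

```text
top [ 0.31746999 -0.01702764  1.60284506] [[-0.001, -0.99, 0.138], [-1.0, 0.004, 0.018], [-0.019, -0.138, -0.99]] 403.5867022872821
scene [ 0.97268168 -0.79385075  1.12525139] [[0.882, 0.347, -0.319], [0.471, -0.668, 0.576], [-0.013, -0.658, -0.753]] 394.8677849254252
{'time_s': 0.1, 'q': array([-1.40730540e+00,  1.81469024e-01,  1.60789694e+00,  1.09581565e-05,
        1.35379623e+00, -2.06327269e-01]), 'dq': array([-0.00018303, -0.00226433, -0.00208168,  0.00067638,  0.0003469 ,
       -0.00110999]), 'joint_efforts': array([ 7.06129395e-04, -4.45874441e+01, -3.52239203e+01, -3.59929672e-04,
        4.09790329e-03, -7.27637001e-06]), 'eef_pos': array([ 0.20775504, -0.53563117,  0.23047831]), 'eef_rot': array([-7.84478036e-04,  9.82952883e-01,  1.83855961e-01,  2.21555367e-05]), 'wrist_force': array([-0.73521011, -0.54001174,  0.01330488]), 'torque': array([-0.01319671,  0.01161522, -0.03118676]), 'grasp_force': 0.0, 'opening': 0.998712352139545}
```

View pics/top0.png

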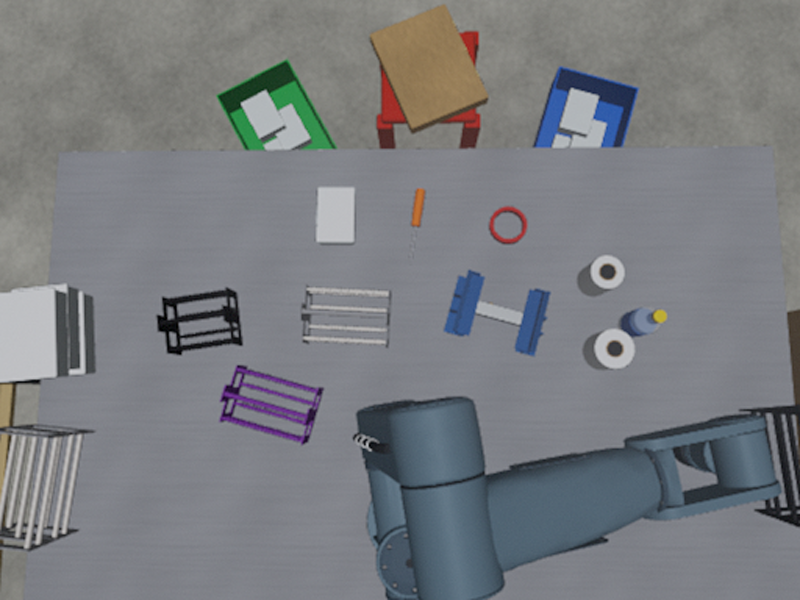

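View pics/scene0.png

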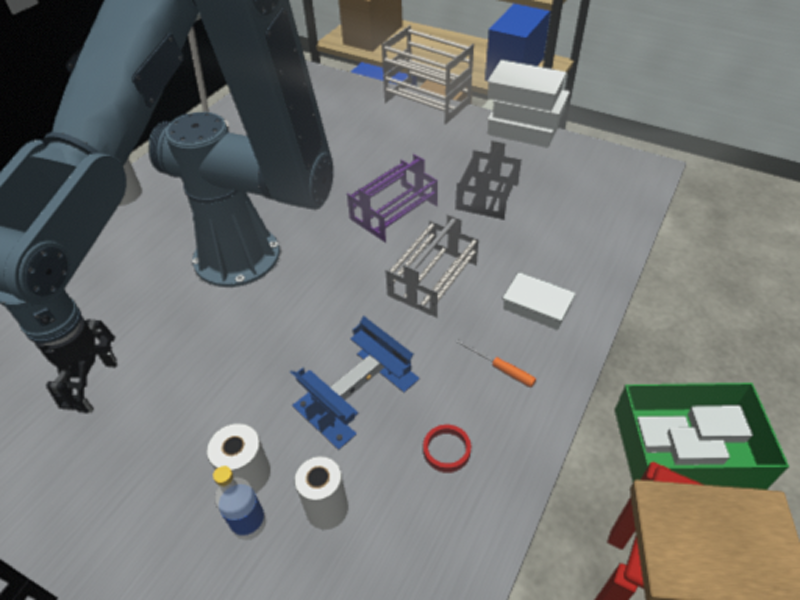

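Top view: the steel rack with white rods is at (347,316) and the cradle at (497,313), with its sleeve at (500,313). The bottle and film rolls are around (610–660, 270–350). Scene view: the brass button shows at about (368,377), facing the right side (world +x), nearer the upper-right stand, so that one is the sliding end (+y, toward the rack).
Rack candidates in top-view pixels: steel/white (347,316), purple (270,403), black (200,322), and steel/white racks at the edges (45,480) and (785,460). The first fits, being on the bench, 206 long with white rods. I'll confirm it in a crop.

```bash
python3 - <<'E'
from h import *
import pickle
out=[]
for n in('top','scene'):
    c=pickle.load(open(n+'.pkl','rb')); P=cloud(c); hsv=cv2.cvtColor(c['frame'],cv2.COLOR_BGR2HSV)
    blue=(hsv[...,0]>105)&(hsv[...,0]<122)&(hsv[...,1]>130)&(P[...,2]>0.005)&(P[...,2]<.12)&(abs(P[...,0]-.55)<.25)&(abs(P[...,1]+.1)<.3)
    k,l,s,ce=cv2.connectedComponentsWithStats(blue.astype(np.uint8))
    for i in range(1,k):
        if s[i,4]>60:
            Q=P[l==i]; r=cv2.minAreaRect((Q[:,:2]*1000).astype(np.float32)); print(n,'blue',s[i].tolist(),Q.mean(0).round(3),r,Q[:,2].max().round(3))
    x0,y0,w,h=(180,170,90,60) if n=='top' else (235,130,80,80)
    m=np.zeros(blue.shape,bool); m[y0:y0+h,x0:x0+w]=1
    m&=(P[...,2]>.015)&(P[...,2]<.16)
    Q=P[m]; print(n,'rack',cv2.minAreaRect((Q[:,:2]*1000).astype(np.float32)),Q[:,2].max())
    Q=P[m&(P[...,2]>.112)]; print(len(Q),Q.mean(0),cv2.minAreaRect((Q[:,:2]*1000).astype(np.float32)))
c=pickle.load(open('top.pkl','rb'))['frame'][150:270,180:360]
d=pickle.load(open('scene.pkl','rb'))['frame'][130:290,180:320]
cv2.imwrite('pics/crop1.png',np.hstack([cv2.resize(c,(450,300),interpolation=2),cv2.resize(d,(343,300)if 0 else (262,300),interpolation=2)]))
E
```

```text
top blue [285, 173, 24, 42, 523] [ 0.522 -0.131  0.067] ((522.5177001953125, -129.0834197998047), (57.06944274902344, 154.38067626953125), 74.40837860107422) 0.117
top blue [330, 186, 22, 41, 439] [ 0.477 -0.29   0.08 ] ((476.13751220703125, -295.6527099609375), (55.64661407470703, 154.80810546875), 75.26163482666016) 0.116
top rack ((492.3398132324219, 158.04747009277344), (206.68121337890625, 139.89822387695312), 86.85891723632812) 0.1410014509588866
205 [0.49179602 0.16073336 0.12682709] ((491.4775390625, 157.9324951171875), (205.94175720214844, 37.893489837646484), 86.50233459472656)
scene blue [231, 203, 32, 27, 160] [ 0.528 -0.122  0.106] ((526.9000854492188, -122.39822387695312), (12.284896850585938, 145.3794708251953), 73.74701690673828) 0.114
scene blue [225, 211, 40, 38, 462] [ 0.532 -0.142  0.058] ((525.0994873046875, -130.03578186035156), (59.61201477050781, 154.42349243164062), 74.12841796875) 0.093
scene blue [188, 238, 40, 31, 427] [ 0.477 -0.288  0.077] ((477.5775146484375, -297.3852844238281), (61.285831451416016, 154.0811767578125), 73.96311950683594) 0.115
scene blue [207, 267, 20, 20, 123] [ 0.523 -0.315  0.009] ((519.1333618164062, -314.7479553222656), (44.50651550292969, 57.45387649536133), 70.7205810546875) 0.071
scene rack ((480.2702331542969, 173.01919555664062), (336.39739990234375, 525.6952514648438), 26.746719360351562) 0.1356587852579394
216 [0.49532127 0.14813268 0.12536185] ((489.6982727050781, 76.77210998535156), (376.91473388671875, 39.45195007324219), 87.5221939086914)
```

View pics/crop1.png

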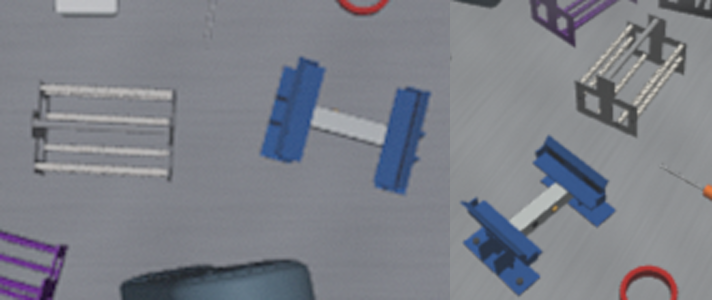

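```bash
cat >> h.py <<'E'
from scipy.optimize import fsolve
def pose():
    o=ctrl.get_obs(); M=Rm(o['eef_rot']); return o['eef_pos'],np.arctan2(M[1,0],M[0,0]),M,o
def plan(pos,psi,n):
    "constant row (mm,rad) repeated n times from the current pose, tool down; psi=angle of tool x"
    p,a,M,o=pose(); d=np.array(pos)-p; rz=-(psi-a)/n
    S=sum(R.from_euler('z',a-k*rz).as_matrix()[:2,:2] for k in range(n))
    S=S@np.diag([1,-1]); t=np.linalg.solve(S,d[:2])*1000
    tilt=(R.from_matrix(M).inv()*R.from_matrix(np.array([[np.cos(psi),np.sin(psi),0],[np.sin(psi),-np.cos(psi),0],[0,0,-1]]).T.T)).as_rotvec()
    print('row',t.round(2),round(-d[2]*1000/n,2),'rz',round(rz,4),'n',n,'now',p.round(4),round(a,4),'rotvec total',tilt.round(4),'F',o['wrist_force'].round(1),'op',round(o['opening']*85.4,1),'gf',round(o['grasp_force'],1),'t',round(o['time_s'],2))
E
python3 -c "
from h import *
plan([.49,-.21,.33],1.2985,10)"
```

```text
row [44.56 -3.08] -9.95 rz -0.0929 n 10 now [ 0.2078 -0.5356  0.2305] 0.3698 rotvec total [-0.0013 -0.001  -0.9287] F [-0.7 -0.5  0. ] op 85.3 gf 0.0 t 0.1
```

Call:
jog_arm --series '[[[44.6,-3.1,-10,0,0,-0.093,85],[44.6,-3.1,-10,0,0,-0.093,85],[44.6,-3.1,-10,0,0,-0.093,85],[44.6,-3.1,-10,0,0,-0.093,85],[44.6,-3.1,-10,0,0,-0.093,85],[44.6,-3.1,-10,0,0,-0.093,85],[44.6,-3.1,-10,0,0,-0.093,85],[44.6,-3.1,-10,0,0,-0.093,85],[44.6,-3.1,-10,0,0,-0.093,85],[44.6,-3.1,-10,0,0,-0.093,85]]]'

```text
time_s: 1.1
eef_pos: [0.4905, -0.2081, 0.3312]
eef_rot: [-0.0, 0.795, 0.607, -0.0]
wrist_force: [0.7, 0.2, 0.2]
opening: 0.994
grasp_force: 0.0
```

```bash
python3 - <<'E'
from h import *
import pickle
plan([.49,-.21,.33],1.2985,10)
c=snap('wrist'); pickle.dump(c,open('w1.pkl','wb')); print(c['t'],c['R'].round(3).tolist(),c['fx'])
cv2.imwrite('pics/w1.png',cv2.resize(c['frame'],(800,600),interpolation=2))
E
```

```text
row [-0.2   0.01] 0.12 rz 0.0005 n 10 now [ 0.4905 -0.2081  0.3312] 1.3037 rotvec total [-0.0007 -0.0004  0.0052] F [0.7 0.2 0.2] op 84.9 gf 0.0 t 1.1
[ 0.50870548 -0.13532846  0.47350862] [[0.965, -0.252, -0.078], [-0.264, -0.922, -0.284], [-0.0, 0.294, -0.956]] 304.78687118450813
```

View pics/w1.png

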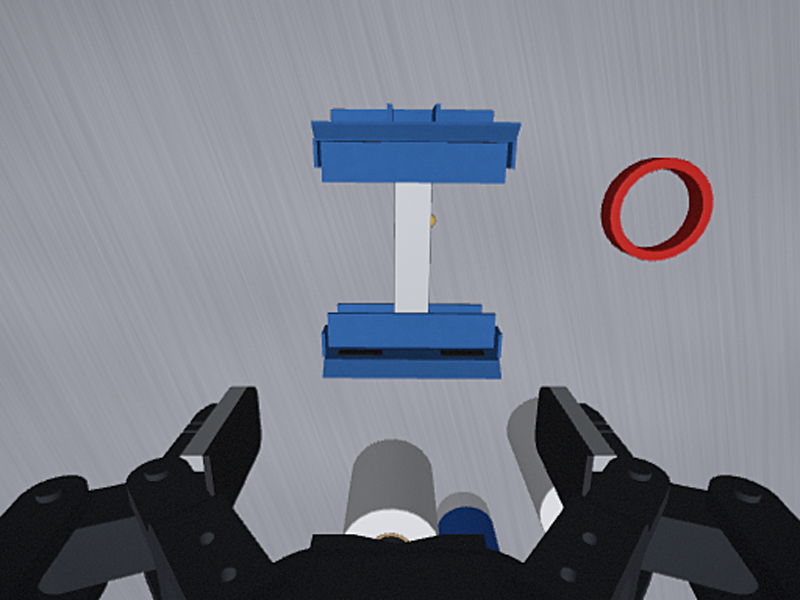

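Wrist view: the brass button is at about (433,220) on the sleeve's right (+x) side, the sleeve spans x 395–432, and the sliding stand is at the top (415,150). Now measure.

```bash
cat > m.py <<'E'
from h import *
import pickle
def meas(c):
    P=cloud(c); hsv=cv2.cvtColor(c['frame'],cv2.COLOR_BGR2HSV); H,S,V=[hsv[...,i] for i in range(3)]
    near=(abs(P[...,0]-.5)<.2)&(abs(P[...,1]+.21)<.2)
    btn=near&(H>12)&(H<32)&(S>90)&(P[...,2]>.03)&(P[...,2]<.07)
    slv=near&(S<60)&(abs(P[...,2]-.0655)<.004)
    Q=P[slv]; xy=Q[:,:2]; r=cv2.minAreaRect((xy*1000).astype(np.float32)); print('sleeve top z',np.median(Q[:,2]).round(4),r,len(Q))
    if btn.any(): B=P[btn]; v,u=np.nonzero(btn); print('btn',len(B),B.mean(0).round(4),'px',u.mean(),v.mean())
    k,l,s,ce=cv2.connectedComponentsWithStats(((H>105)&(H<122)&(S>130)&near&(P[...,2]>.003)&(P[...,2]<.12)).astype(np.uint8))
    for i in range(1,k):
        if s[i,4]>150:
            Q=P[l==i]; r=cv2.minAreaRect((Q[:,:2]*1000).astype(np.float32)); seat=Q[abs(Q[:,2]-.072)<.003]; print('stand',s[i].tolist(),r,'seat',len(seat),cv2.minAreaRect((seat[:,:2]*1000).astype(np.float32)) if len(seat)>5 else '',np.median(seat[:,2]) if len(seat) else '')
    return P
if __name__=='__main__': meas(pickle.load(open('w1.pkl','rb')))
E
python3 m.py
```

```text
sleeve top z 0.0652 ((499.9125061035156, -213.8339080810547), (112.80205535888672, 30.981548309326172), 74.29823303222656) 1869
btn 18 [ 0.524  -0.1951  0.0535] px 276.77777777777777 140.5
stand [199, 66, 134, 51, 5719] ((523.4722900390625, -128.750244140625), (61.02864074707031, 155.39059448242188), 74.70539855957031) seat 3024 ((519.6962890625, -143.5672607421875), (30.452152252197266, 150.58934020996094), 74.70539855957031) 0.07181311835988241
stand [206, 194, 115, 48, 4800] ((478.83135986328125, -288.53985595703125), (44.24528884887695, 155.52767944335938), 74.77246856689453) seat 2425 ((479.8802795410156, -283.6343994140625), (33.35292434692383, 152.78546142578125), 74.30181121826172) 0.07161634195412331
```

```bash
python3 - <<'E'
from h import *
import pickle
from m import meas
for n in('top','scene'): print(n); meas(pickle.load(open(n+'.pkl','rb')))
plan([.5052,-.1939,.045],1.3003,1)
E
```

```text
top
sleeve top z 0.0652 ((466.2816162109375, -233.72415161132812), (173.35409545898438, 99.8256607055664), 70.43563842773438) 193
stand [285, 173, 24, 42, 549] ((522.5177001953125, -129.0834197998047), (57.06944274902344, 154.38067626953125), 74.40837860107422) seat 174 ((520.316650390625, -145.08172607421875), (25.479623794555664, 146.5394287109375), 73.9504165649414) 0.07207590383387463
stand [330, 186, 22, 41, 439] ((476.13751220703125, -295.6527099609375), (55.64661407470703, 154.80810546875), 75.26163482666016) seat 185 ((480.32928466796875, -284.52325439453125), (30.647329330444336, 149.5247344970703), 74.66153717041016) 0.07228156014247977
scene
sleeve top z 0.0653 ((498.83514404296875, -226.67953491210938), (150.38742065429688, 143.59239196777344), 76.68667602539062) 283
btn 5 [ 0.524  -0.1942  0.0531] px 235.4 240.8
stand [231, 203, 32, 27, 160] ((526.9000854492188, -122.39822387695312), (12.284896850585938, 145.3794708251953), 73.74701690673828) seat 0  
stand [225, 211, 43, 39, 502] ((525.2359008789062, -129.66079711914062), (59.97529983520508, 154.45664978027344), 73.91394805908203) seat 292 ((521.4285278320312, -141.5592041015625), (34.20358657836914, 153.85479736328125), 73.5222396850586) 0.07204829435786864
stand [188, 238, 40, 31, 452] ((477.5775146484375, -297.3852844238281), (61.285831451416016, 154.0811767578125), 73.96311950683594) seat 228 ((478.13525390625, -283.86798095703125), (34.99518966674805, 147.68466186523438), 73.96311950683594) 0.07199931424200656
stand [206, 267, 21, 20, 174] ((519.8986206054688, -314.8973388671875), (45.08284378051758, 57.210044860839844), 73.28724670410156) seat 4  0.07081351611393283
row [11.4  10.21] 288.41 rz 0.0127 n 1 now [ 0.4924 -0.2023  0.3334] 1.313 rotvec total [ 0.0023 -0.0036  0.0127] F [1.7 4.3 1.8] op 85.2 gf 0.0 t 1.15
```

Call:
jog_arm --series '[[[4,3,0,0,0,0.003,85],[4,4,30,0,0,0.003,85],[4,4,45,0,0,0.003,85],[4,2,45,0,0,0,85],[0,0,45,0,0,0,85],[0,0,30,0,0,0,85],[0,0,15,0,0,0,85],[0,0,0,0,0,0,85],[0,0,0,0,0,0,85],[0,0,0,0,0,0,85]]]'

```text
time_s: 2.15
eef_pos: [0.5075, -0.1992, 0.1226]
eef_rot: [0.001, 0.799, 0.601, 0.0]
wrist_force: [-0.5, 0.4, 0.7]
opening: 0.994
grasp_force: 0.0
```

```bash
python3 - <<'E'
from h import *
import pickle
from m import meas
plan([.5052,-.1939,.027],1.3003,1)
c=snap('wrist'); pickle.dump(c,open('w2.pkl','wb')); meas(c)
E
```

```text
row [ 4.43 -3.72] 95.57 rz -0.0106 n 1 now [ 0.5075 -0.1992  0.1226] 1.2897 rotvec total [ 0.0021  0.0008 -0.0106] F [-0.5  0.4  0.7] op 84.9 gf 0.0 t 2.15
sleeve top z 0.0651 ((514.1091918945312, -221.91488647460938), (117.71321105957031, 135.20108032226562), 69.16648864746094) 6303
btn 66 [ 0.5236 -0.1947  0.0538] px 275.95454545454544 194.86363636363637
stand [91, 54, 316, 103, 24368] ((523.2334594726562, -129.25717163085938), (61.80892562866211, 156.529296875), 74.33023071289062) seat 12182 ((519.292724609375, -144.00833129882812), (31.274356842041016, 151.2704315185547), 74.33023071289062) 0.07174262905357666
stand [149, 270, 210, 83, 11627] ((478.5025634765625, -290.4010314941406), (48.568885803222656, 155.4489288330078), 73.98930358886719) seat 7705 ((480.12042236328125, -283.80816650390625), (34.53755569458008, 154.8861846923828), 74.29317474365234) 0.07153339055882496
```

Call:
jog_arm --series '[[[2,-2,0,0,0,-0.004,85],[2.4,-1.7,10,0,0,-0.004,85],[0,0,20,0,0,0,85],[0,0,20,0,0,0,85],[0,0,20,0,0,0,85],[0,0,15,0,0,0,85],[0,0,10.5,0,0,0,85],[0,0,0,0,0,0,85],[0,0,0,0,0,0,85],[0,0,0,0,0,0,85]]]'

```text
time_s: 3.2
eef_pos: [0.5052, -0.1933, 0.0267]
eef_rot: [0.001, 0.796, 0.605, 0.0]
wrist_force: [0.3, 0.3, -0.4]
opening: 0.995
grasp_force: 0.0
```

```bash
python3 -c "
from h import *
plan([.5052,-.1939,.027],1.298,1)"
```

```text
row [-0.61  0.13] -0.28 rz 0.0009 n 1 now [ 0.5052 -0.1933  0.0267] 1.2989 rotvec total [0.0017 0.0005 0.0009] F [ 0.3  0.3 -0.4] op 85.0 gf 0.0 t 3.2
```

Call:
jog_arm --series '[[[0,0,0,0,0,0,60],[0,0,0,0,0,0,50],[0,0,0,0,0,0,45],[0,0,0,0,0,0,40],[0,0,0,0,0,0,35],[0,0,0,0,0,0,30],[0,0,0,0,0,0,25],[0,0,0,0,0,0,25],[0,0,0,0,0,0,25],[0,0,0,0,0,0,25]]]'

```text
time_s: 4.2
eef_pos: [0.507, -0.1939, 0.0271]
eef_rot: [0.002, 0.797, 0.605, 0.001]
wrist_force: [9.7, -0.9, 1.6]
opening: 0.356
grasp_force: 59.2
```

```bash
python3 -c "
from h import *
plan([.5052,-.1939,.027],1.298,1)"
```

```text
row [-0.44 -1.75] 0.14 rz 0.0006 n 1 now [ 0.507  -0.1939  0.0271] 1.2986 rotvec total [0.0055 0.001  0.0006] F [ 9.7 -0.9  1.6] op 30.4 gf 59.2 t 4.2
```

Call:
jog_arm --series '[[[0,0.8,0,0,0,0,25],[0,0.7,0,0,0,0,25],[1,0,0,0,0,0,25],[1,0,0,0,0,0,25],[1,0,0,0,0,0,25],[1,0,0,0,0,0,25],[1,0,0,0,0,0,25],[1,0,0,0,0,0,25],[1,0,0,0,0,0,25],[1,0,0,0,0,0,25]]]'

```text
time_s: 5.2
eef_pos: [0.5085, -0.1887, 0.0271]
eef_rot: [0.002, 0.797, 0.605, -0.001]
wrist_force: [-2.6, -8.6, 5.9]
opening: 0.359
grasp_force: 59.1
```

```bash
cat > s.py <<'E'
from h import *
p,a,M,o=pose(); d=(p-np.array([.507,-.1939,.0271]))*1000; F=o['wrist_force']
print('along %.2f cross %.2f dz %.2f'%(d@[.2695,.963,0],d@[.963,-.2695,0],d[2]),'F along %.1f cross %.1f z %.1f'%(F@[.2695,.963,0],F@[.963,-.2695,0],F[2]),'gf',o['grasp_force'].round(1),'op',(o['opening']*85.4).round(2),'t',o['time_s'])
E
python3 s.py
```

```text
Traceback (most recent call last):
  File "s.py", line 3, in <module>
    print('along %.2f cross %.2f dz %.2f'%(d@[.2695,.963,0],d@[.963,-.2695,0],d[2]),'F along %.1f cross %.1f z %.1f'%(F@[.2695,.963,0],F@[.963,-.2695,0],F[2]),'gf',o['grasp_force'].round(1),'op',(o['opening']*85.4).round(2),'t',o['time_s'])
                                                                                                                                                                    ^^^^^^^^^^^^^^^^^^^^^^
AttributeError: 'float' object has no attribute 'round'
```

Call:
jog_arm --series '[[[1,0,0,0,0,0,25],[1,0,0,0,0,0,25],[1,0,0,0,0,0,25],[1,0,0,0,0,0,25],[1.5,0,0,0,0,0,25],[1.5,0,0,0,0,0,25],[1.5,0,0,0,0,0,25],[1.5,0,0,0,0,0,25],[1,0,0,0,0,0,25],[0,0,0,0,0,0,25]]]'

```text
time_s: 6.2
eef_pos: [0.5119, -0.1765, 0.0271]
eef_rot: [0.002, 0.796, 0.605, -0.0]
wrist_force: [-0.5, -3.4, 6.9]
opening: 0.358
grasp_force: 59.3
```

```bash
sed -i "s/o\['grasp_force'\].round(1)/round(o['grasp_force'],1)/;s/(o\['opening'\]\*85.4).round(2)/round(o['opening']*85.4,2)/" s.py; python3 s.py
```

```text
along 18.08 cross -0.00 dz -0.00 F along -3.4 cross 0.5 z 6.9 gf 59.3 op 30.54 t 6.2
```

Call:
jog_arm --series '[[[1.5,0,0,0,0,0,25],[1.5,0,0,0,0,0,25],[1.5,0,0,0,0,0,25],[1.5,0,0,0,0,0,25],[1.5,0,0,0,0,0,25],[1.5,0,0,0,0,0,25],[1,0,0,0,0,0,25],[1,0,0,0,0,0,25],[0,0,0,0,0,0,25],[0,0,0,0,0,0,25]]]'

```text
time_s: 7.2
eef_pos: [0.5149, -0.1659, 0.0271]
eef_rot: [0.002, 0.796, 0.605, -0.0]
wrist_force: [-0.3, -3.3, 8.0]
opening: 0.354
grasp_force: 59.3
```

```bash
python3 s.py
```

```text
along 29.05 cross 0.05 dz 0.02 F along -3.3 cross 0.6 z 8.0 gf 59.3 op 30.27 t 7.2
```

Call:
jog_arm --series '[[[0.3,0,0,0,0,0,25],[0.3,0,0,0,0,0,25],[0.3,0,0,0,0,0,25],[0.3,0,0,0,0,0,25],[0.2,0,0,0,0,0,25],[0.2,0,0,0,0,0,25],[0.2,0,0,0,0,0,25],[0.2,0,0,0,0,0,25],[0,0,0,0,0,0,25],[0,0,0,0,0,0,25]]]'

```text
time_s: 8.2
eef_pos: [0.5153, -0.1643, 0.0271]
eef_rot: [0.002, 0.796, 0.605, -0.0]
wrist_force: [-0.4, -4.6, 7.9]
opening: 0.356
grasp_force: 59.3
```

```bash
python3 s.py
```

```text
along 30.79 cross 0.02 dz 0.02 F along -4.5 cross 0.8 z 7.9 gf 59.3 op 30.36 t 8.2
```

Call:
jog_arm --series '[[[0.2,0,0,0,0,0,25],[0.2,0,0,0,0,0,25],[0.2,0,0,0,0,0,25],[0.2,0,0,0,0,0,25],[0.2,0,0,0,0,0,25],[0.2,0,0,0,0,0,25],[0.2,0,0,0,0,0,25],[0.2,0,0,0,0,0,25],[0.2,0,0,0,0,0,25],[0,0,0,0,0,0,25]]]'

```text
time_s: 9.2
eef_pos: [0.5158, -0.1625, 0.0271]
eef_rot: [0.002, 0.796, 0.605, -0.0]
wrist_force: [-1.4, -5.9, 6.9]
opening: 0.357
grasp_force: 59.3
```

```bash
python3 s.py
```

```text
along 32.61 cross 0.02 dz 0.01 F along -6.0 cross 0.3 z 6.9 gf 59.3 op 30.52 t 9.2
```

Call:
jog_arm --series '[[[0.2,0,0,0,0,0,25],[0.2,0,0,0,0,0,25],[0.2,0,0,0,0,0,25],[0.2,0,0,0,0,0,25],[0.2,0,0,0,0,0,25],[0.2,0,0,0,0,0,25],[0.2,0,0,0,0,0,25],[0,0,0,0,0,0,25],[0,0,0,0,0,0,25],[0,0,0,0,0,0,25]]]'

```text
time_s: 10.2
eef_pos: [0.5162, -0.1611, 0.0271]
eef_rot: [0.002, 0.796, 0.605, -0.0]
wrist_force: [-0.8, -5.6, 7.8]
opening: 0.358
grasp_force: 59.3
```

```bash
python3 s.py
```

```text
along 34.08 cross 0.06 dz 0.04 F along -5.5 cross 0.8 z 7.8 gf 59.3 op 30.53 t 10.2
```

Call:
jog_arm --series '[[[0.2,0,0,0,0,0,25],[0.2,0,0,0,0,0,25],[0.2,0,0,0,0,0,25],[0.2,0,0,0,0,0,25],[0.2,0,0,0,0,0,25],[0.2,0,0,0,0,0,25],[0.2,0,0,0,0,0,25],[0.2,0,0,0,0,0,25],[0,0,0,0,0,0,25],[0,0,0,0,0,0,25]]]'

```text
time_s: 11.2
eef_pos: [0.5166, -0.1596, 0.0271]
eef_rot: [0.002, 0.796, 0.605, -0.0]
wrist_force: [-0.8, -5.7, 7.6]
opening: 0.357
grasp_force: 59.3
```

```bash
python3 s.py
```

```text
along 35.66 cross 0.01 dz 0.01 F along -5.7 cross 0.7 z 7.6 gf 59.3 op 30.51 t 11.2
```

Call:
jog_arm --series '[[[0.2,0,0,0,0,0,25],[0.2,0,0,0,0,0,25],[0.2,0,0,0,0,0,25],[0.2,0,0,0,0,0,25],[0.2,0,0,0,0,0,25],[0.2,0,0,0,0,0,25],[0.2,0,0,0,0,0,25],[0.2,0,0,0,0,0,25],[0,0,0,0,0,0,25],[0,0,0,0,0,0,25]]]'

```text
time_s: 12.2
eef_pos: [0.5171, -0.1581, 0.0271]
eef_rot: [0.002, 0.796, 0.605, -0.0]
wrist_force: [0.1, -4.9, 6.6]
opening: 0.354
grasp_force: 59.3
```

```bash
python3 s.py
```

```text
along 37.23 cross 0.02 dz 0.02 F along -4.7 cross 1.4 z 6.6 gf 59.3 op 30.19 t 12.2
```

Call:
jog_arm --series '[[[0.2,0,0,0,0,0,25],[0.2,0,0,0,0,0,25],[0.2,0,0,0,0,0,25],[0.2,0,0,0,0,0,25],[0.2,0,0,0,0,0,25],[0.2,0,0,0,0,0,25],[0.2,0,0,0,0,0,25],[0.2,0,0,0,0,0,25],[0,0,0,0,0,0,25],[0,0,0,0,0,0,25]]]'

```text
time_s: 13.2
eef_pos: [0.5175, -0.1564, 0.0271]
eef_rot: [0.002, 0.796, 0.605, -0.0]
wrist_force: [-0.4, -5.0, 7.8]
opening: 0.357
grasp_force: 59.3
```

```bash
python3 s.py
```

```text
along 38.98 cross 0.04 dz 0.04 F along -4.9 cross 1.0 z 7.8 gf 59.3 op 30.48 t 13.2
```

Call:
jog_arm --series '[[[0.2,0,0,0,0,0,25],[0.2,0,0,0,0,0,25],[0.2,0,0,0,0,0,25],[0.2,0,0,0,0,0,25],[0.2,0,0,0,0,0,25],[0.2,0,0,0,0,0,25],[0.2,0,0,0,0,0,25],[0.2,0,0,0,0,0,25],[0,0,0,0,0,0,25],[0,0,0,0,0,0,25]]]'

```text
time_s: 14.2
eef_pos: [0.5181, -0.1544, 0.0271]
eef_rot: [0.001, 0.796, 0.605, 0.0]
wrist_force: [0.4, -1.7, 7.7]
opening: 0.354
grasp_force: 59.3
```

```bash
python3 s.py
```

```text
along 41.02 cross 0.00 dz -0.01 F along -1.5 cross 0.8 z 7.7 gf 59.3 op 30.25 t 14.2
```

Call:
jog_arm --series '[[[0.2,0,0,0,0,0,25],[0.2,0,0,0,0,0,25],[0.2,0,0,0,0,0,25],[0.2,0,0,0,0,0,25],[0.2,0,0,0,0,0,25],[0.2,0,0,0,0,0,25],[0,0,0,0,0,0,25],[0,0,0,0,0,0,25],[0,0,0,0,0,0,25],[0,0,0,0,0,0,25]]]'

```text
time_s: 15.2
eef_pos: [0.5186, -0.1525, 0.0271]
eef_rot: [0.001, 0.796, 0.605, 0.001]
wrist_force: [0.6, 0.3, 8.8]
opening: 0.355
grasp_force: 59.3
```

```bash
python3 s.py && python3 - <<'E'
from h import *
from m import meas
c=snap('wrist'); meas(c); cv2.imwrite('pics/w3.png',cv2.resize(c['frame'],(800,600),interpolation=2))
c=snap('scene'); meas(c); cv2.imwrite('pics/s3.png',cv2.resize(c['frame'][190:310,170:330],(800,600),interpolation=2))
E
```

```text
along 42.95 cross 0.01 dz 0.01 F along 0.5 cross 0.5 z 8.8 gf 59.3 op 30.28 t 15.2
sleeve top z 0.0651 ((518.3095092773438, -147.4062042236328), (62.19398498535156, 56.28938293457031), 39.75291442871094) 10471
stand [0, 31, 512, 189, 80160] ((534.7363891601562, -88.25881958007812), (62.34145736694336, 153.24317932128906), 74.26783752441406) seat 38896 ((530.219970703125, -104.13926696777344), (29.33172035217285, 153.14596557617188), 74.33269500732422) 0.07172772174645344
sleeve top z 0.0651 ((483.5624694824219, -208.76669311523438), (139.4988555908203, 170.15093994140625), 2.3961949348449707) 271
btn 1 [ 0.5223 -0.1942  0.0509] px 235.0 241.0
stand [249, 213, 27, 29, 324] ((562.93603515625, -101.35792541503906), (61.13623809814453, 97.42945098876953), 84.07832336425781) seat 159 ((560.2080078125, -107.78034973144531), (33.77006149291992, 100.06698608398438), 72.3241958618164) 0.07182578630069902
stand [188, 238, 40, 30, 450] ((477.835693359375, -296.9456787109375), (61.1096305847168, 154.53793334960938), 75.2859878540039) seat 223 ((478.4855651855469, -284.6031494140625), (36.90390396118164, 149.49098205566406), 75.2859878540039) 0.0714427185192037
stand [206, 267, 22, 20, 186] ((521.1674194335938, -315.52935791015625), (45.77957534790039, 53.9448356628418), 76.7577896118164) seat 2  0.07261012281984591
```

Call:
jog_arm --series '[[[0.2,0,0,0,0,0,25],[0.2,0,0,0,0,0,25],[0.2,0,0,0,0,0,25],[0.2,0,0,0,0,0,25],[0.2,0,0,0,0,0,25],[0,0,0,0,0,0,25],[0,0,0,0,0,0,25],[0,0,0,0,0,0,25],[0,0,0,0,0,0,25],[0,0,0,0,0,0,25]]]'

```text
time_s: 16.3
eef_pos: [0.5189, -0.1515, 0.0271]
eef_rot: [0.001, 0.796, 0.605, 0.001]
wrist_force: [2.8, 0.6, 8.9]
opening: 0.356
grasp_force: 59.4
```

```bash
python3 s.py && python3 - <<'E'
from h import *
from m import meas
c=snap('scene'); meas(c); cv2.imwrite('pics/s4.png',cv2.resize(c['frame'][200:290,190:310],(800,600),interpolation=2))
E
```

```text
along 44.05 cross 0.03 dz 0.03 F along 1.3 cross 2.5 z 8.9 gf 59.4 op 30.36 t 16.3
sleeve top z 0.065 ((512.4835205078125, -227.74948120117188), (74.59224700927734, 174.9164581298828), 5.535418510437012) 272
btn 5 [ 0.5245 -0.1948  0.0543] px 235.4 240.8
stand [249, 212, 28, 30, 335] ((565.0384521484375, -94.3201904296875), (60.692283630371094, 96.94430541992188), 72.96916961669922) seat 156 ((559.6221923828125, -107.01618957519531), (33.420326232910156, 93.73239135742188), 73.55245208740234) 0.07213169628222627
stand [188, 238, 40, 31, 453] ((479.3646545410156, -292.7926330566406), (66.34102630615234, 154.1025390625), 80.40301513671875) seat 218 ((477.9378356933594, -283.48675537109375), (35.56019592285156, 148.2733917236328), 74.58306121826172) 0.07196384293439928
stand [206, 267, 21, 20, 181] ((522.3565673828125, -315.1000061035156), (44.89691162109375, 57.4631233215332), 73.86717224121094) seat 2  0.07242070238409004
```

View pics/s4.png

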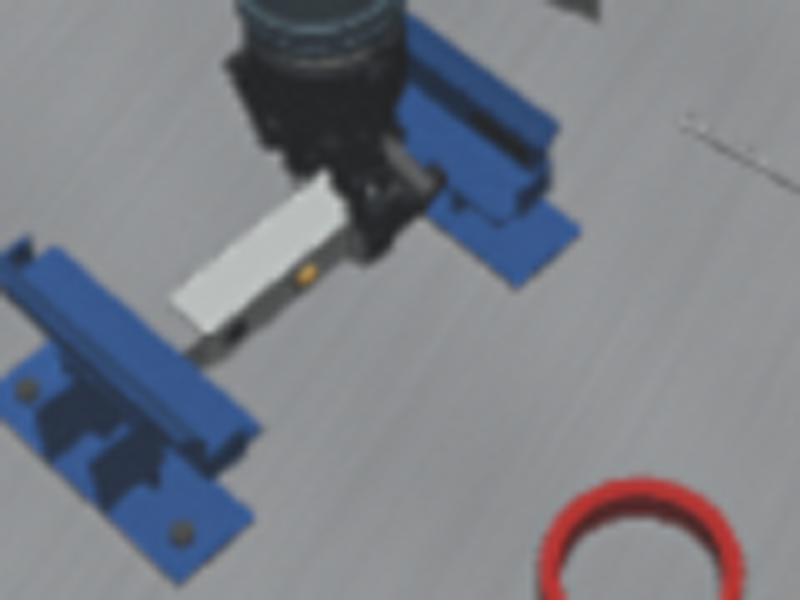

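The button now shows in a hole at (307,272), reading as it did when out at the start, with the third hole at (232,332). I'll do a small feel for the stop.

Call:
jog_arm --series '[[[0.2,0,0,0,0,0,25],[0.2,0,0,0,0,0,25],[0.2,0,0,0,0,0,25],[0.2,0,0,0,0,0,25],[0,0,0,0,0,0,25],[0,0,0,0,0,0,25],[0,0,0,0,0,0,25],[0,0,0,0,0,0,25],[0,0,0,0,0,0,25],[0,0,0,0,0,0,25]]]'

```text
time_s: 17.35
eef_pos: [0.519, -0.1511, 0.0271]
eef_rot: [0.001, 0.796, 0.605, 0.0]
wrist_force: [0.7, -1.3, 8.1]
opening: 0.359
grasp_force: 59.4
```

```bash
python3 s.py
```

```text
along 44.40 cross 0.01 dz 0.03 F along -1.1 cross 1.0 z 8.1 gf 59.4 op 30.63 t 17.35
```

Call:
jog_arm --series '[[[-0.2,0,0,0,0,0,45],[0,0,0,0,0,0,85],[0,0,0,0,0,0,85],[0,0,0,0,0,0,85],[0,0,0,0,0,0,85],[0,0,-10,0,0,0,85],[0,0,-30,0,0,0,85],[0,0,-45,0,0,0,85],[0,0,-45,0,0,0,85],[0,0,-45,0,0,0,85]]]'

```text
time_s: 18.35
eef_pos: [0.5176, -0.1502, 0.2033]
eef_rot: [0.0, 0.796, 0.605, 0.0]
wrist_force: [1.2, -0.7, -0.2]
opening: 0.996
grasp_force: 0.0
```

```bash
python3 - <<'E'
from h import *
from m import meas
import pickle
c=snap('wrist'); pickle.dump(c,open('w5.pkl','wb')); meas(c)
c=snap('scene'); meas(c); cv2.imwrite('pics/s5.png',cv2.resize(c['frame'][200:290,190:310],(800,600),interpolation=2))
plan([.492,.158,.3],1.5167,10)
E
```

```text
sleeve top z 0.065 ((531.4843139648438, -200.29513549804688), (160.42904663085938, 88.75692749023438), 76.7416000366211) 4387
btn 34 [ 0.5238 -0.1944  0.0535] px 273.20588235294116 217.26470588235293
stand [155, 74, 204, 72, 12065] ((535.27880859375, -86.47964477539062), (61.00562286376953, 155.7645721435547), 74.41524505615234) seat 5975 ((531.1098022460938, -101.52799224853516), (30.545997619628906, 150.94686889648438), 74.11282348632812) 0.07174061479333066
stand [179, 271, 154, 88, 9042] ((478.65557861328125, -288.8229675292969), (45.01824951171875, 155.62290954589844), 74.36265563964844) seat 4135 ((479.89208984375, -283.89190673828125), (34.76119613647461, 154.65382385253906), 74.22393798828125) 0.0714923181288955
sleeve top z 0.0652 ((483.19232177734375, -174.35012817382812), (265.1035461425781, 127.99645233154297), 55.289188385009766) 355
btn 5 [ 0.5242 -0.1944  0.0536] px 235.4 240.8
stand [235, 204, 42, 38, 493] ((536.4546508789062, -86.63444519042969), (61.412269592285156, 156.65234375), 74.37727355957031) seat 276 ((532.8229370117188, -99.66329956054688), (34.56604766845703, 156.65394592285156), 74.47416687011719) 0.07218947462128023
stand [188, 238, 40, 30, 448] ((478.0323486328125, -297.1836242675781), (62.12331771850586, 154.59329223632812), 74.40750122070312) seat 215 ((478.4483642578125, -285.26226806640625), (37.89955139160156, 147.9543914794922), 73.95965576171875) 0.07188905750161734
stand [206, 267, 22, 20, 185] ((520.6076049804688, -315.562255859375), (45.88332748413086, 55.57229995727539), 77.24156188964844) seat 3  0.07241314319566405
row [30.12 -8.32] -9.08 rz -0.0218 n 10 now [ 0.5218 -0.1524  0.2092] 1.2991 rotvec total [ 0.013   0.0046 -0.2176] F [-0.1 -0.3  0.5] op 85.4 gf 0.0 t 18.45
```

View pics/s5.png

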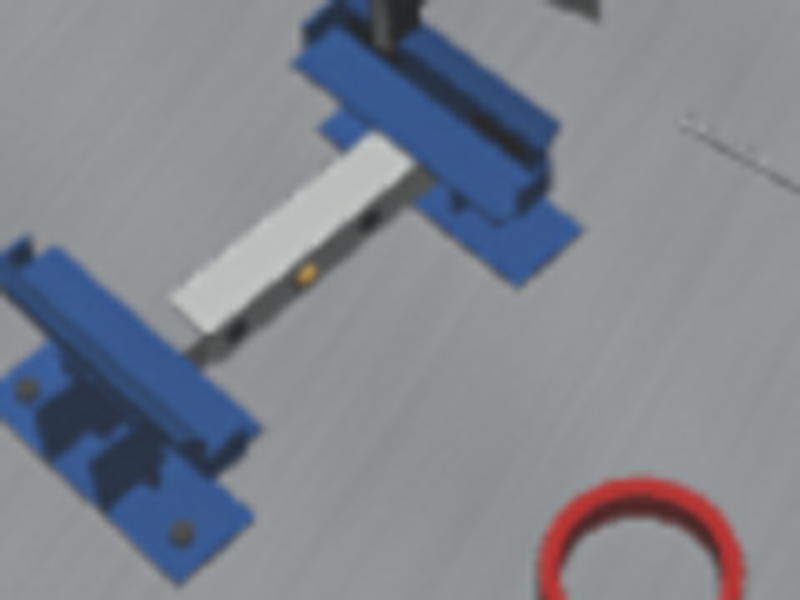

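Button sits in the middle hole (307,272), with the first hole at (370,220) free and the third at (235,330). The very next hole is locked, about 44 mm out. Going to the rack.

Call:
jog_arm --series '[[[37.6,-10.4,-11.5,0,0,-0.027,85],[37.6,-10.4,-11.5,0,0,-0.027,85],[37.6,-10.4,-11.5,0,0,-0.027,85],[37.6,-10.4,-11.5,0,0,-0.027,85],[37.6,-10.4,-11.5,0,0,-0.027,85],[37.6,-10.4,-11.5,0,0,-0.027,85],[37.6,-10.4,-11.5,0,0,-0.027,85],[37.6,-10.4,-11.5,0,0,-0.027,85],[0,0,0,0,0,0,85],[0,0,0,0,0,0,85]]]'

```text
time_s: 19.45
eef_pos: [0.4888, 0.1603, 0.2929]
eef_rot: [0.0, 0.726, 0.688, -0.0]
wrist_force: [-0.5, -0.0, -0.1]
opening: 1.004
grasp_force: 0.0
```

```bash
cat > r.py <<'E'
from h import *
import sys,pickle
plan([.492,.158,.15],1.5167,1)
c=snap('wrist'); pickle.dump(c,open(sys.argv[1]+'.pkl','wb')); P=cloud(c)
m=(P[...,2]>.008)&(P[...,2]<.15)&(abs(P[...,0]-.492)<.12)&(abs(P[...,1]-.158)<.16)
# drop fingers: pixels near camera are excluded by z<.15
Q=P[m]; r=cv2.minAreaRect((Q[:,:2]*1000).astype(np.float32)); print('all',r)
a=np.deg2rad(r[2] if r[2]>45 else r[2]+90); u=np.array([np.cos(a),np.sin(a)]); e=np.array([u[1],-u[0]]); C=np.array(r[0])/1000
L=np.stack([(Q[:,:2]-C)@e,(Q[:,:2]-C)@u,Q[:,2]],1)*1000
mid=L[(abs(L[:,1])<85)]
H,ex,ez=np.histogram2d(mid[:,0],mid[:,2],bins=[np.arange(-75,76,6),np.arange(8,150,6)])
for i,j in np.argwhere(H>25): print('x',ex[i],'z',ez[j],int(H[i,j]),end=' | ')
b=mid[(abs(mid[:,0])<9)&(mid[:,2]>112)&(mid[:,2]<132)]; print('\nbar',len(b),b.mean(0),b[:,2].max(), 'slope',np.polyfit(b[:,1],b[:,0],1))
w=C+b[:,0].mean()/1000*e; print('bar world',w,'axis deg',np.rad2deg(a))
cv2.imwrite('pics/'+sys.argv[1]+'.png',cv2.resize(c['frame'],(800,600),interpolation=2))
E
python3 r.py w6
```

```text
row [-2.1   3.34] 142.87 rz 0.0001 n 1 now [0.4888 0.1603 0.2929] 1.5168 rotvec total [0.0003 0.0004 0.0001] F [-0.5 -0.  -0.1] op 85.7 gf 0.0 t 19.45
all ((492.6505126953125, 159.92471313476562), (206.58551025390625, 139.77528381347656), 87.00717163085938)
x -69 z 80 169 | x -63 z 44 132 | x -63 z 50 51 | x -63 z 80 615 | x -63 z 86 102 | x -57 z 44 248 | x -57 z 50 32 | x -57 z 74 41 | x -57 z 80 310 | x -33 z 8 117 | x -33 z 14 117 | x -27 z 8 110 | x -27 z 14 416 | x -21 z 8 78 | x -21 z 14 48 | x -9 z 116 27 | x -9 z 122 448 | x -3 z 122 747 | x -3 z 128 203 | x 3 z 122 430 | x 15 z 8 52 | x 15 z 14 39 | x 21 z 8 149 | x 21 z 14 387 | x 27 z 8 113 | x 27 z 14 156 | x 51 z 44 229 | x 51 z 50 27 | x 51 z 74 41 | x 51 z 80 286 | x 57 z 44 232 | x 57 z 50 94 | x 57 z 80 640 | x 57 z 86 99 | x 63 z 80 190 | 
bar 1871 [ -0.18626524   6.55420531 126.29409855] 129.84572027953507 slope [ 0.00164638 -0.19705596]
bar world [0.4924645  0.15993444] axis deg 87.00717163085938
```

View pics/w6.png

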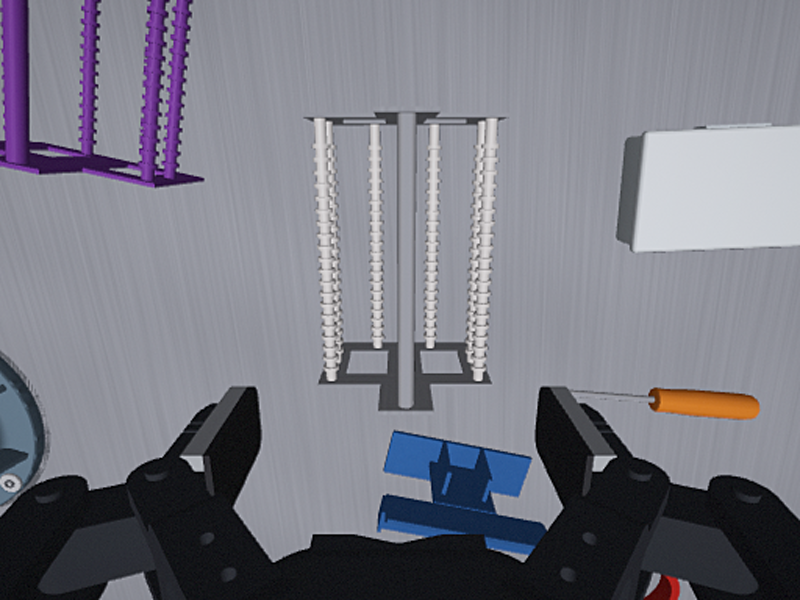

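Rack below the fingers: the bar runs (407,115)–(407,405), with white rods on both sides well below it, and the purple rack is at upper left, out of the way. Descend.

Call:
jog_arm --series '[[[0,2.4,20,0,0,-0.002,85],[0,2.3,35,0,0,0,85],[0,0,40,0,0,0,85],[0,0,40,0,0,0,85],[0,0,30,0,0,0,85],[0,0,15,0,0,0,85],[0,0,10,0,0,0,85],[0,0,0,0,0,0,85],[0,0,0,0,0,0,50],[0,0,0,0,0,0,40]]]'

```text
time_s: 20.5
eef_pos: [0.4949, 0.1592, 0.104]
eef_rot: [0.001, 0.726, 0.688, 0.001]
wrist_force: [0.9, -0.2, 0.7]
opening: 0.685
grasp_force: 0.0
```

Call:
jog_arm --series '[[[0,0,0,0,0,0,34],[0,0,0,0,0,0,28],[0,0,0,0,0,0,22],[0,0,0,0,0,0,17],[0,0,0,0,0,0,12],[0,0,0,0,0,0,6],[0,0,0,0,0,0,4],[0,0,0,0,0,0,4],[0,0,0,0,0,0,4],[0,0,0,0,0,0,4]]]'

```text
time_s: 21.5
eef_pos: [0.4942, 0.1595, 0.1031]
eef_rot: [0.0, 0.726, 0.688, 0.0]
wrist_force: [0.9, 0.1, 3.4]
opening: 0.117
grasp_force: 58.5
```

```bash
python3 -c "
from h import *
plan([.492,.158,.15],1.5167,1)"
```

```text
row [-1.62 -2.12] -46.91 rz 0.0001 n 1 now [0.4942 0.1595 0.1031] 1.5168 rotvec total [ 0.0008 -0.0002  0.0001] F [0.9 0.1 3.4] op 10.0 gf 58.5 t 21.5
```

Call:
jog_arm --series '[[[0,0,-4,0,0,0,4],[0,0,-8,0,0,0,4],[0,0,-15,0,0,0,4],[0,0,-22,0,0,0,4],[0,0,-25,0,0,0,4],[0,0,-25,0,0,0,4],[0,0,-25,0,0,0,4],[0,0,-15,0,0,0,4],[0,0,-8,0,0,0,4],[0,0,-3,0,0,0,4]]]'

```text
time_s: 22.5
eef_pos: [0.4935, 0.1594, 0.2529]
eef_rot: [-0.0, 0.726, 0.688, -0.0]
wrist_force: [0.8, -0.7, -7.1]
opening: 0.115
grasp_force: 58.7
```

```bash
python3 -c "
from h import *
plan([.5072,-.1932,.255],1.2977,14)"
```

```text
row [-24.78   4.89] -0.15 rz 0.0157 n 14 now [0.4935 0.1594 0.2529] 1.5168 rotvec total [-5.000e-04  2.000e-04  2.191e-01] F [ 0.8 -0.7 -7.1] op 9.8 gf 58.7 t 22.5
```

Call:
jog_arm --series '[[[-10,2,0,0,0,0.006,4],[-20,4,0,0,0,0.013,4],[-24.8,4.9,0,0,0,0.016,4],[-24.8,4.9,0,0,0,0.016,4],[-24.8,4.9,0,0,0,0.016,4],[-24.8,4.9,0,0,0,0.016,4],[-24.8,4.9,0,0,0,0.016,4],[-24.8,4.9,0,0,0,0.016,4],[-24.8,4.9,0,0,0,0.016,4],[-24.8,4.9,0,0,0,0.016,4]]]'

```text
time_s: 23.5
eef_pos: [0.5103, -0.074, 0.2511]
eef_rot: [-0.001, 0.775, 0.632, -0.001]
wrist_force: [0.6, 0.0, -8.2]
opening: 0.114
grasp_force: 58.7
```

Call:
jog_arm --series '[[[-24.8,4.9,0,0,0,0.016,4],[-24.8,4.9,0,0,0,0.016,4],[-24.8,4.9,0,0,0,0.016,4],[-20,4,0,0,0,0.013,4],[-14.5,3,0,0,0,0.009,4],[-10,2,0,0,0,0.006,4],[0,0,0,0,0,0,4],[0,0,0,0,0,0,4],[0,0,0,0,0,0,4],[0,0,0,0,0,0,4]]]'

```text
time_s: 24.5
eef_pos: [0.5072, -0.1928, 0.2528]
eef_rot: [-0.0, 0.798, 0.603, 0.0]
wrist_force: [-0.5, 0.3, -7.8]
opening: 0.118
grasp_force: 58.7
```

```bash
cat > v.py <<'E'
from h import *
import sys,pickle
plan([.5072,-.1932,.215],1.2977,1)
for n in('wrist','top','scene'):
    c=snap(n); pickle.dump(c,open(sys.argv[1]+n+'.pkl','wb')); P=cloud(c)
    u=np.array([np.cos(1.2977),np.sin(1.2977)]); e=np.array([u[1],-u[0]])
    hsv=cv2.cvtColor(c['frame'],cv2.COLOR_BGR2HSV)
    L=np.stack([(P[...,:2]-[.5072,-.1932])@e,(P[...,:2]-[.5072,-.1932])@u],-1)*1000
    zlo,zhi=float(sys.argv[2]),float(sys.argv[3])
    m=(P[...,2]>zlo)&(P[...,2]<zhi)&(abs(L[...,0])<85)&(abs(L[...,1])<125)&~((hsv[...,0]>100)&(hsv[...,0]<125)&(hsv[...,1]>110))
    for s in(-1,1):
        q=L[m&(L[...,1]*s>90)]; zz=P[...,2][m&(L[...,1]*s>90)]
        if len(q)>5: print(n,'end',s,len(q),'x range',np.percentile(q[:,0],[1,99]).round(1),'y',np.percentile(q[:,1],[1,50,99]).round(1),'z',np.percentile(zz,[1,99]).round(4))
    cv2.imwrite(f'pics/{sys.argv[1]}{n}.png',cv2.resize(c['frame'] if n!='scene' else c['frame'][180:300,170:330],(800,600),interpolation=2))
E
python3 v.py p 0.125 0.275
```

```text
row [-0.43  0.1 ] 37.83 rz -0.0026 n 1 now [ 0.5072 -0.1928  0.2528] 1.2951 rotvec total [ 0.     -0.0002 -0.0026] F [-0.5  0.3 -7.8] op 10.1 gf 58.7 t 24.5
wrist end -1 307 x range [-15.9  12.2] y [-100.4  -99.4  -98.1] z [0.182  0.2106]
wrist end 1 7865 x range [-69.   66.3] y [ 90.5 100.6 103.5] z [0.1555 0.2745]
top end -1 55 x range [-70.9 -12.9] y [-104.3 -101.2  -90.3] z [0.1515 0.2689]
top end 1 62 x range [-68.7  66.9] y [ 90.7  99.4 101.9] z [0.1563 0.2734]
scene end -1 499 x range [-69.9  69.3] y [-102.3 -100.6  -91.5] z [0.1512 0.2728]
scene end 1 455 x range [-67.6  69.4] y [ 91.  102.1 105.3] z [0.1499 0.2734]
```

Call:
jog_arm --series '[[[0,0,3,0,0,-0.002,4],[0,0,6,0,0,0,4],[0,0,10,0,0,0,4],[0,0,12,0,0,0,4],[0,0,12,0,0,0,4],[0,0,12,0,0,0,4],[0,0,8,0,0,0,4],[0,0,4,0,0,0,4],[0,0,2,0,0,0,4],[0,0,1,0,0,0,4]]]'

```text
time_s: 25.65
eef_pos: [0.5073, -0.1938, 0.183]
eef_rot: [0.0, 0.797, 0.604, 0.0]
wrist_force: [0.0, 0.2, -8.0]
opening: 0.117
grasp_force: 58.6
```

```bash
python3 v.py d 0.06 0.206
```

```text
row [ 0.54 -0.3 ] -32.04 rz -0.0019 n 1 now [ 0.5073 -0.1938  0.183 ] 1.2958 rotvec total [ 0.0005  0.0002 -0.0019] F [ 0.   0.2 -8. ] op 10.0 gf 58.6 t 25.65
wrist end -1 307 x range [-15.5  12.7] y [-101.4 -100.4  -99.2] z [0.1116 0.1406]
wrist end 1 8062 x range [-69.1  66.8] y [ 90.4  99.6 114.8] z [0.0869 0.2057]
top end -1 83 x range [-72.4  24.7] y [-124.8 -103.   -91.1] z [0.0695 0.1982]
top end 1 98 x range [-79.3  73.6] y [ 90.2 100.  104.3] z [0.0647 0.2022]
scene end -1 503 x range [-70.5  77.5] y [-113.9 -101.4  -90.5] z [0.0684 0.2046]
scene end 1 476 x range [-67.2  76.1] y [ 91.4 101.6 121.9] z [0.0715 0.2048]
```

View pics/dscene.png

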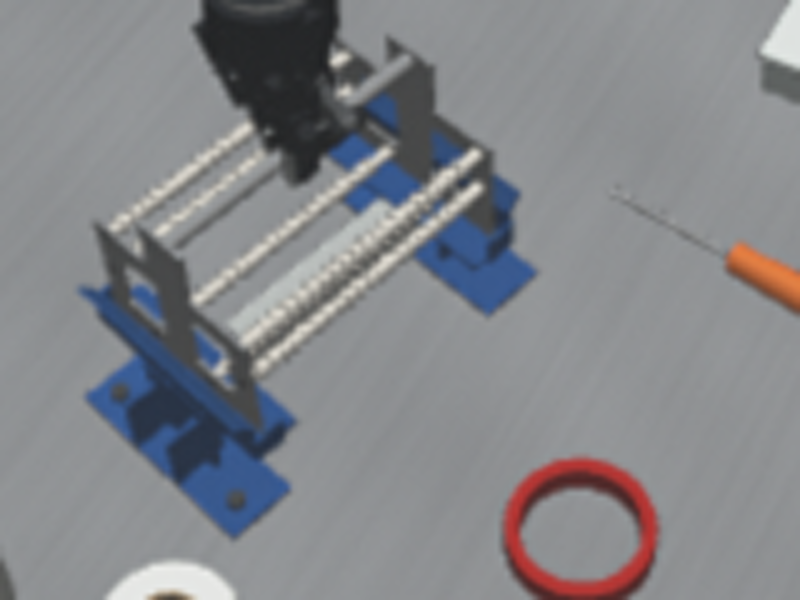

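The rack sits inside both cheeks and tabs: near plate at (180,330), far plate at (420,150). No contact yet, underside about 80 mm up. Lower slowly.

Call:
jog_arm --series '[[[0,0,1,0,0,0,4],[0,0,1,0,0,0,4],[0,0,1,0,0,0,4],[0,0,1,0,0,0,4],[0,0,0.8,0,0,0,4],[0,0,0.7,0,0,0,4],[0,0,0.5,0,0,0,4],[0,0,0.5,0,0,0,4],[0,0,0.3,0,0,0,4],[0,0,0.2,0,0,0,4]]]'

```text
time_s: 26.8
eef_pos: [0.5071, -0.1936, 0.1758]
eef_rot: [-0.0, 0.797, 0.604, -0.0]
wrist_force: [0.1, -0.5, -7.1]
opening: 0.119
grasp_force: 58.6
```

Call:
jog_arm --series '[[[0,0,0.2,0,0,0,4],[0,0,0.2,0,0,0,4],[0,0,0.2,0,0,0,4],[0,0,0.2,0,0,0,4],[0,0,0.2,0,0,0,4],[0,0,0,0,0,0,4],[0,0,0,0,0,0,4],[0,0,0,0,0,0,4],[0,0,0,0,0,0,4],[0,0,0,0,0,0,4]]]'

```text
time_s: 27.8
eef_pos: [0.5071, -0.1937, 0.1751]
eef_rot: [0.0, 0.797, 0.604, 0.0]
wrist_force: [-2.0, 1.8, 0.1]
opening: 0.119
grasp_force: 59.3
```

Weight is on the seats at TCP z 175. Release and retreat.

Call:
jog_arm --series '[[[0,0,0,0,0,0,14],[0,0,0,0,0,0,20],[0,0,0,0,0,0,30],[0,0,0,0,0,0,45],[0,0,0,0,0,0,60],[0,0,0,0,0,0,60],[0,0,-8,0,0,0,60],[0,0,-20,0,0,0,60],[0,0,-30,0,0,0,60],[0,0,-30,0,0,0,60]]]'

```text
time_s: 28.8
eef_pos: [0.5069, -0.1935, 0.264]
eef_rot: [-0.0, 0.797, 0.604, -0.0]
wrist_force: [0.2, -0.6, 0.6]
opening: 0.705
grasp_force: 0.0
```

Call:
jog_arm --series '[[[0,0,-30,0,0,0,60],[0,0,-20,0,0,0,60],[0,0,0,0,0,0,60],[0,0,0,0,0,0,60],[0,0,0,0,0,0,60],[0,0,0,0,0,0,60],[0,0,0,0,0,0,60],[0,0,0,0,0,0,60],[0,0,0,0,0,0,60],[0,0,0,0,0,0,60]]]'

```text
time_s: 29.8
eef_pos: [0.5071, -0.1937, 0.3127]
eef_rot: [-0.0, 0.797, 0.604, -0.0]
wrist_force: [-0.6, 0.5, -0.1]
opening: 0.705
grasp_force: 0.0
```

```bash
python3 v.py f 0.06 0.206
```

```text
row [ 0.47 -0.04] 97.69 rz -0.0019 n 1 now [ 0.5071 -0.1937  0.3127] 1.2958 rotvec total [-0.0001 -0.     -0.0019] F [-0.6  0.5 -0.1] op 60.2 gf 0.0 t 29.8
wrist end -1 3423 x range [-63.7  60.2] y [-110.1 -100.3  -90.7] z [0.0725 0.2039]
wrist end 1 2295 x range [-70.5  67.6] y [ 90.5  99.9 114.7] z [0.0764 0.2045]
top end -1 29 x range [-74.6  46.7] y [-124.5 -102.9  -90.1] z [0.0668 0.1146]
top end 1 104 x range [-77.1  74.5] y [ 90.9  99.8 103.7] z [0.0653 0.2039]
scene end -1 492 x range [-71.   76.7] y [-114.  -101.3  -90.3] z [0.0671 0.2034]
scene end 1 531 x range [-68.8  77. ] y [ 90.6 101.8 121.6] z [0.0699 0.2033]
```

View pics/fscene.png

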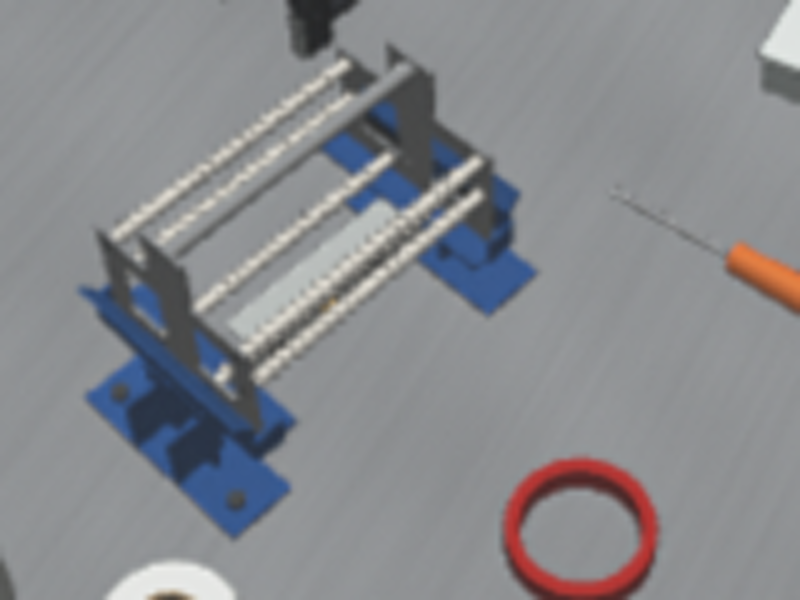

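The rack rests level on both seats (end tops 0.203 to 0.2045, plates at (180,330) and (420,150)), the gripper is clear at (315,25), and the brass button is still out at (330,303).

```bash
python3 -c "
from bench import ctrl
print(ctrl.hand_in())"
```

```text
the job is handed in; nothing more can be done
None
```

The cradle is locked in the next hole, drawn out about 44 mm, the rack sits level on both blue seats, and I handed the job in at about 30 s; the hand-in returned no verdict.

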